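Open the pump gate valve and back it off a quarter turn

TASK

The specimen chamber is ready to be pumped down. First shut the vent by swinging its lever fully across its little valve, then wind the gate valve's handwheel open until you feel its end stop and turn it back a quarter turn so that it cannot jam. Let go of it, and leave the loose things lying around the line where they are.

Things in the scene. Friction and masses are not known exactly. Their poses are not given: they have to be found in the camera images.
- wheel_centre (a point): Centre of the gate valve's handwheel, on its upright axis, at mid-height of the rim (193 mm above the table). The wheel is bare aluminium, 101 mm across, with three spokes, level on top of a flat upright valve body (body and bonnet at most 104 mm by 50 mm, nothing of it above the wheel). Turning it counterclockwise seen from above opens the valve.
- crank_middle (a point): Middle of the handwheel's upright crank handle, the place to hold it: a black barrel 20 mm thick at its middle and 51 mm tall (its top is 22 mm above this point, the wheel's boss under it 30 mm and the wheel's hub 23 mm below this point), 42 mm from the wheel's axis. It revolves freely on its own pin, so a hand holding it need not turn. It stands 232 mm above the table.
- gate (a joint): Angle of the handwheel in rad over several turns, growing as it opens (counterclockwise from above): 0 = screwed home. It starts somewhere in the first turn, in which the gate stays sealed; a hard end stop comes a little under three turns from screwed home. It stays where it is left and needs about 4 N at the crank handle to turn.
- vent_pivot (a point): Upright spindle of the vent lever, at the lever's mid-height, 109 mm above the table. The vent is a small brass ball valve on a branch that points from the main line towards the robot's side, 80 mm out from the main line's axis and 112 mm along that line from the wheel's axis. The chamber, an aluminium cube 150 mm wide and 170 mm tall, stands on the same line, its centre 355 mm from the wheel's axis on the vent's side of the wheel.
- vent_grip (a point): Middle of the black sleeve of the vent lever (sleeve 62 mm long, 16 mm wide, 12 mm tall), 64 mm from the spindle, at the same height as it; the lever's tip is 95 mm from the spindle. Free air on both sides of it and 15 mm below it.
- vent (a joint): Angle of the vent lever in rad: 0 = shut, lever square across its valve, against its stop, pointing towards the chamber (parallel to the main line); 1.57 = wide open, lever in line with its valve, pointing away from the main line. From open it shuts by swinging clockwise seen from above. It starts more or less open, stays where it is left, and needs about 2.5 N at the sleeve.
- blank_mid (a point): Bystander: centre of a loose steel blank flange, a disc 55 mm across and 12 mm tall.
- post_mid (a point): Bystander: mid-height of a loose aluminium optical post, 78 mm tall on a round foot 44 mm across.
- wrench_grip (a point): Bystander: grip of a loose steel open-ended wrench 150 mm long, lying flat.

How it is judged:
On the way, in this order (a step that is already met when the one before it is completed fails the run):
1. the vent lever is shut (value of joint vent below 0.1 rad), for 0.2 s.
2. the handwheel has been wound open to its end stop (value of joint gate above 17.4 rad), for 0.05 s.
At the end, for the whole second after the job is handed in: The handwheel, after having reached its end stop, stands a quarter turn (90 degrees, give or take 30) back from it and at rest, and the vent lever is shut to within 6 degrees of its stop (value of joint gate between 15.4 and 16.45 rad and velocity of joint gate between -0.1 and 0.1 rad/s and value of joint vent below 0.1 rad); the robot touches nothing.
It fails at once if the gate valve is opened (more than about a turn from screwed home) while the vent is open (value of joint gate above 7 rad and value of joint vent above 0.2 rad).
It fails at once if a loose thing beside the line is shifted by more than 30 mm or knocked over (distance of any of wrench_grip, blank_mid, post_mid from where it was at the start of the episode above 0.03 m or angle between post_mid's own z axis and vertical above 0.6 rad).
It also fails if it takes over 72 s, if anything falls off the work surface, if the arm or the gripper's body presses on something with over 40 N, if the wrist force passes 120 N, or if a joint passes its speed limit or range.

ROBOT

A 6-joint arm with a two-finger parallel gripper is mounted at the origin on the work surface. World frame = base frame: x ahead of the robot, y to its left, z up, the work surface at z = 0. Lengths are in m, angles in rad, forces in N, time in s.
With the tool pointing down it reaches from about 0.35 to 0.775 m from the base axis. Payload 5.5 kg.
Tool frame: the origin (TCP) lies midway between the tips of the shut fingers; the grasp point (between the pads) lies behind it (env.grip_point_offset is the z of the grasp point in the tool frame, in m); z points along the fingers, y is the direction in which the jaws open and shut (so a half turn about z gives the same grasp; the last joint's range is limited). The gripper opens to 85 mm and grips with 20 to 120 N. Pads are 22 mm wide; open, the fingers measure 114 mm over their backs; the gripper's body (76 mm by 85 mm) begins 54 mm behind the grasp point. The pads swing forward as they close: fully open they stand 13 mm farther back than shut.
Start: joints at [1.027, 0.313, 0.046, 1.304, 0, 1.431], TCP at [0.226, 0.529, 0.231] pointing down, gripper open.
Joint ranges: [-2.76, 2.76], [-0.86, 1.69], [-1.03, 1.26], [-2.2, 2.34], [-1.47, 1.5], [-3.14, 3.14]. Speed limits (rad/s): [2.57, 2.57, 3.14, 3.14, 3.14, 3.14].

INTERFACE

Orientations are given as a unit quaternion [w, x, y, z].
In Python, from workcell import env, viewer gives the robot as it stands. The module is installed in compiled form; this text tells all that it offers.
- The arm moves only by the shell command python3 -m inch 'ROWS' [OPENING] [FORCE]. ROWS is JSON, a list of rows, each a list of 2 entries, a list of its own where there are three numbers: the shift along the tool's x, y, z in m, then the turn about the tool's z in degrees. In form: [[[tx, ty, tz], spin], ...]. A call has 1 to 5 rows; each row is the pose to reach, as a shift and turn from the pose measured when the call began, along the tool's axes at that moment; what a row does not reach only later rows make up. A row lasts 1/12 s, in which the tool goes at most 41.7 mm and 7.16 degrees, less where a joint would pass 70% of its speed; a pose out of reach is approached as far as the arm can. A call with a gripper value outside its range is refused whole. OPENING is the closure, from 0 (fully open) to 1 (shut), set as the call begins (- or left out, the last holds). The fingers move at their own pace and stop on an object; FORCE is the grip in N (left out, the last holds). Time passes only in rows, so rows that repeat a pose let the fingers close. It gives the time, the measured TCP pose, the force and the opening at its end, in the units of the state.
- env.get_state(): the state, without advancing time (a new reading comes with each control period).
- viewer.read_camera(name): name is "scene" or "top" or "wrist"; returns a dict with "image" (400x640x3 uint8, red, green, blue), "depth" (400x640 float32, m along the optical axis (not along the pixel's ray), 0 where there is no reading), "vertical_fov" (degrees; the focal length in pixels is half the picture's height over the tangent of half this angle, whatever the lens; pixels are square), "cx", "cy" (the principal point, pixels), "dist_coeffs" ([k1, k2, p1, p2, k3] as OpenCV has them; the pictures are not rectified), "R" (3x3) and "t" (3): a world point X has camera coordinates R X + t; the wrist camera has in their place "T_tool_cam" (4x4, takes a point from camera to tool coordinates, whose origin is the TCP and whose axes are the flange's). Camera axes: x right, y down, z forward; pixel columns grow to the right and rows downward; lengths in m; the calibration is good to about 2 mm. A picture is of the moment at which its call begins: read the wrist's pose just before it.
- env.hand_in(): hands the job in, once; it reports no verdict.
The state is a dict: "clock": time; "joint_pos": joint angles; "qvel": joint speeds; "tau": joint torques, N m; "tcp_pos": TCP position; "orientation": TCP orientation; "wrist_force": force on the tool from outside, world axes, zero at the start; "ft_torque": the same for the moment, N m; "finger_gap": finger opening in m.
Only numpy, scipy, OpenCV 4.12 (cv2) and the standard library are available. Lean on these libraries where they do the work, as an engineer would, in place of code of your own. Each camera call takes 0.05 s, during which the arm holds its last target. There are 200 camera calls.

## Working session

There is one attempt and no reset: what is moved stays moved. The work goes in short steps, Python scripts to look and compute and a shell command to move; the robot and the scene stay as the last step left them, time stands still between calls to the robot, and variables do not carry over. Pictures are saved under pics/ and viewed, on a budget of 10 in all, crops included, one or two more only if the job needs it, and the job is handed in when it is done.

```bash
mkdir -p pics
cat > h.py <<'E'
import numpy as np, cv2
from workcell import env, viewer
from scipy.spatial.transform import Rotation as Ro
def cam(n):
    s=env.get_state(); c=viewer.read_camera(n); c['s']=s
    return c
def save(c,f): cv2.imwrite('pics/'+f,c['image'][:,:,::-1])
def K(c):
    f=200/np.tan(np.radians(c['vertical_fov'])/2)
    return np.array([[f,0,c['cx']],[0,f,c['cy']],[0,0,1.]])
def RT(c):
    if 'R' in c: return np.array(c['R']),np.array(c['t'])
    s=c['s'];q=s['orientation'];T=np.eye(4);T[:3,:3]=Ro.from_quat([q[1],q[2],q[3],q[0]]).as_matrix();T[:3,3]=s['tcp_pos']
    M=np.linalg.inv(T@np.array(c['T_tool_cam']));return M[:3,:3],M[:3,3]
def ray(c,u,v):
    p=cv2.undistortPoints(np.array([[[u,v]]],float),K(c),np.array(c['dist_coeffs'],float))[0,0]
    R,t=RT(c);return -R.T@t,R.T@np.array([p[0],p[1],1])
def atz(c,u,v,z):
    o,d=ray(c,u,v);return o+d*(z-o[2])/d[2]
def atd(c,u,v):
    o,d=ray(c,u,v);return o+d*c['depth'][int(v),int(u)]
E
python3 - <<'E'
from h import *
import pickle
for n in('top','scene'):
    c=cam(n);save(c,n+'0.png');pickle.dump(c,open(n+'0.pkl','wb'))
print(env.get_state(),env.grip_point_offset)
E
```

```text
{'clock': 0.1, 'joint_pos': array([ 1.02738813e+00,  3.13973345e-01,  4.51033523e-02,  1.30360003e+00,
       -2.51107927e-05,  1.43119758e+00]), 'qvel': array([-0.00225693, -0.0022864 ,  0.0015838 ,  0.00157417,  0.00030183,
       -0.00081264]), 'tau': array([ 3.00228879e-03, -4.81725848e+01,  2.99243850e+01,  1.27458092e-02,
       -9.43918599e-05,  3.91422770e-05]), 'tcp_pos': array([0.22571117, 0.52835696, 0.23047511]), 'orientation': array([-2.68433396e-04,  2.00535645e-01,  9.79686049e-01, -7.92726441e-04]), 'wrist_force': array([-0.29884596, -0.56647579,  0.37007438]), 'ft_torque': array([ 0.00085393, -0.01086037, -0.01147916]), 'finger_gap': 0.0852812847702045} -0.0187
```

View pics/top0.png

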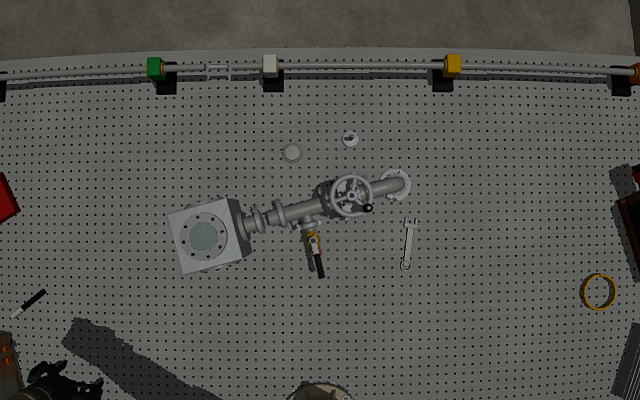

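View pics/scene0.png

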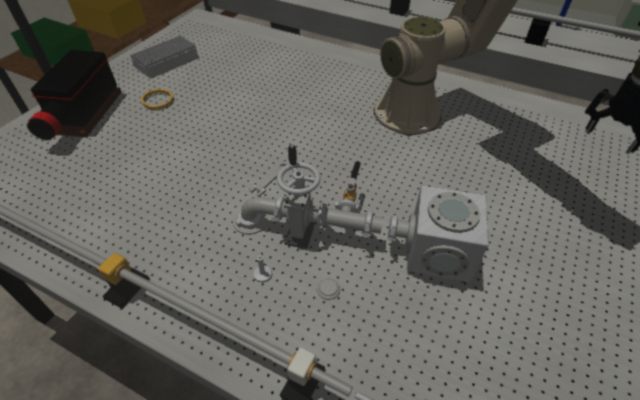

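The top view shows the wheel at about (351,196), its crank at (367,208), the vent lever from (312,236) to (321,276) and the chamber at (205,237). The blank is at (292,153), the post at (350,138) and the wrench at (408,245). I'll enlarge the valve area next.

Run:
```python
from h import *
import pickle
c=pickle.load(open('top0.pkl','rb'))
im=c['image'][170:290,270:430,::-1];cv2.imwrite('pics/crop0.png',cv2.resize(im,None,fx=5,fy=5,interpolation=cv2.INTER_CUBIC))
for n,u,v,z in[('wheel',351,196,.193),('crank',367,208,.254),('tip',321,276,.115),('grip',318.5,266,.115),('spindle',313,236,.115),('chamber',205,237,.17),('blank',292,153,.012),('post',350,138,.078),('wrench',408,245,.005)]:
    print(n,atz(c,u,v,z).round(4),atd(c,u,v).round(4))
```

```text
wheel [ 0.6138 -0.0743  0.193 ] [ 0.6133 -0.073   0.2073]
crank [ 0.586  -0.1025  0.254 ] [ 0.586  -0.1022  0.2563]
tip [ 0.4222 -0.006   0.115 ] [ 0.4226 -0.006   0.1174]
grip [ 4.467e-01 -1.000e-04  1.150e-01] [ 4.466e-01 -1.000e-04  1.147e-01]
spindle [0.5198 0.0127 0.115 ] [0.5183 0.0128 0.0889]
chamber [0.5224 0.2628 0.17  ] [0.5224 0.2629 0.1696]
blank [0.7381 0.0683 0.012 ] [0.7384 0.0684 0.0096]
post [ 0.766  -0.0836  0.078 ] [ 0.7717 -0.0863  0.0462]
wrench [ 0.4859 -0.2447  0.005 ] [ 0.4857 -0.2451  0.003 ]
```

View pics/crop0.png

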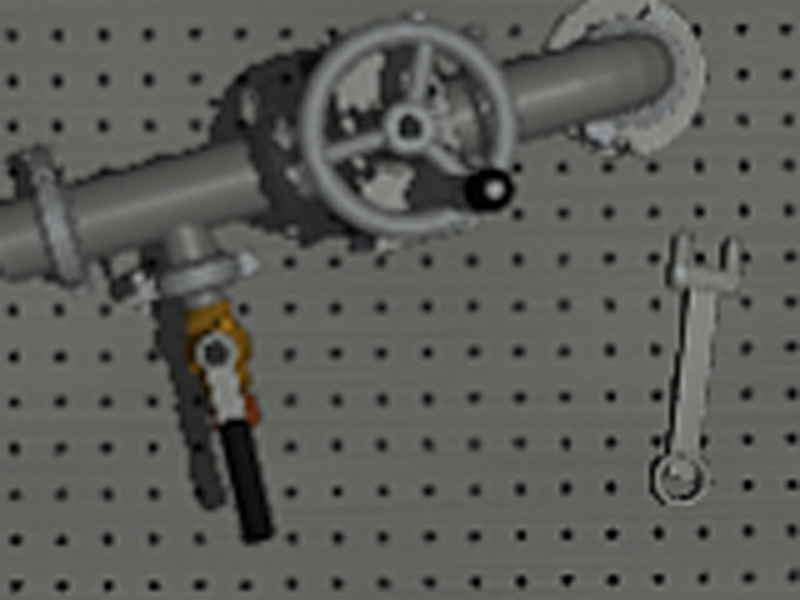

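The crop puts the wheel hub at about (352,195.6), the spindle at (313.2,240) and the lever tip at (321.4,278). This gives a line direction of about (-0.263,0.965) and a pivot near (0.507,0.012). The wheel-to-chamber distance comes to 0.349 m against 0.355 m stated, and the vent position agrees too. I'll shut the fingers and travel to the right of the lever, aligning the tool with the world axes.

```bash
python3 -m inch '[[[-0.026,-0.028,0],-4.6],[[-0.052,-0.055,0],-9.2],[[-0.078,-0.083,0],-13.8],[[-0.104,-0.11,0],-18.5],[[-0.13,-0.138,0],-23.1]]' 1 40; python3 -m inch '[[[-0.130,-0.138,0],0],[[0,0,0],0]]' 2>&1 | tail -0
python3 - <<'E'
from h import *
s=env.get_state();print(s['tcp_pos'],s['orientation'],s['joint_pos'],s['clock'])
E
```

```text
clock: 0.52
tcp_pos: [0.2909, 0.3487, 0.2302]
orientation: [-0.001, -0.002, 1.0, -0.001]
wrist_force: [0.9, 0.4, 0.1]
finger_gap: 0.0254
[0.30769536 0.33413739 0.23009364] [ 0.00244804  0.01708798  0.99984553 -0.00330594] [ 0.65504428  0.08127234 -0.24653142  1.24327835 -0.00822236  0.68922336] 0.6833
```

```bash
python3 -m inch '[[[-0.014,-0.037,0],0],[[-0.027,-0.075,0],0],[[-0.04,-0.112,0],0],[[-0.054,-0.15,0],0],[[-0.068,-0.188,0],0]]' >/dev/null; python3 -m inch '[[[-0.014,-0.037,0],0],[[-0.027,-0.075,0],0],[[-0.04,-0.112,0],0],[[-0.054,-0.15,0],0],[[-0.068,-0.188,0],0]]'
python3 - <<'E'
from h import *
c=cam('wrist');save(c,'w1.png');import pickle;pickle.dump(c,open('w1.pkl','wb'));print(c['s']['tcp_pos'],c['s']['orientation'],c['s']['clock'])
E
```

```text
clock: 1.52
tcp_pos: [0.4271, -0.0385, 0.2329]
orientation: [0.002, 0.016, 1.0, -0.003]
wrist_force: [0.9, 0.8, -0.1]
finger_gap: -0.0002
[ 0.42706347 -0.03848161  0.23288047] [ 0.00234043  0.01618429  0.99986086 -0.00329395] 1.5167
```

View pics/w1.png

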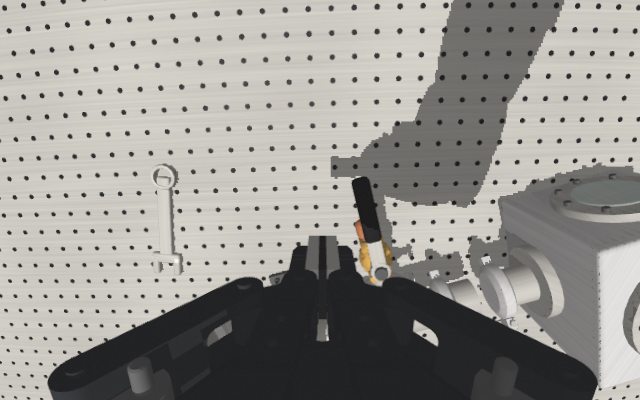

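The wrist view shows the lever running from its tip at (358,180) to the spindle at (381,273). The shut fingers are to its left at (322,240).

Run:
```python
from h import *
import pickle
c=pickle.load(open('w1.pkl','rb'))
for n,u,v,z in[('tip',358,179,.115),('grip',366,208,.115),('sleeve in',373,240,.115),('spindle',381,273,.117)]:
    print(n,atz(c,u,v,z).round(4),atd(c,u,v).round(4))
```

```text
tip [ 0.4167 -0.0088  0.115 ] [ 0.4173 -0.0085  0.1123]
grip [ 0.443  -0.0017  0.115 ] [ 0.4424 -0.002   0.1169]
sleeve in [0.4737 0.0049 0.115 ] [0.4736 0.0048 0.1154]
spindle [0.5065 0.0126 0.117 ] [0.507  0.0127 0.1161]
```

```bash
python3 -m inch '[[[-0.01,-0.003,0.03],-1],[[-0.018,-0.003,0.065],-1.8],[[-0.018,-0.003,0.1],-1.8],[[-0.018,-0.003,0.133],-1.8],[[-0.018,-0.003,0.133],-1.8]]'
```

```text
clock: 1.98
tcp_pos: [0.444, -0.0487, 0.0941]
orientation: [-0.002, 0.004, 1.0, -0.004]
wrist_force: [-2.6, 0.4, -0.1]
finger_gap: -0.0
```

Run:
```python
from h import *
p=np.array([.507,.0125]);prev=np.array([.444,-.0487])
for i,t in enumerate(range(193,100,-8)):
    a=np.radians(t);d=np.array([np.cos(a),np.sin(a)]);n=np.array([-d[1],d[0]])
    q=p+.066*d+.022*n
    s=q-np.array([.444,-.0487]);print(t,q.round(4),'tool',(-s[0]).round(4),s[1].round(4))
```

```text
193 [ 0.4476 -0.0238] tool -0.0036 0.0249
185 [ 0.4432 -0.0152] tool 0.0008 0.0335
177 [ 0.4399 -0.006 ] tool 0.0041 0.0427
169 [0.438  0.0035] tool 0.006 0.0522
161 [0.4374 0.0132] tool 0.0066 0.0619
153 [0.4382 0.0229] tool 0.0058 0.0716
145 [0.4403 0.0323] tool 0.0037 0.081
137 [0.4437 0.0414] tool 0.0003 0.0901
129 [0.4484 0.0499] tool -0.0044 0.0986
121 [0.4541 0.0577] tool -0.0101 0.1064
113 [0.461  0.0647] tool -0.017 0.1134
105 [0.4687 0.0706] tool -0.0247 0.1193
```

```bash
python3 -m inch '[[[-0.002,0.012,-0.003],0],[[-0.003,0.025,-0.003],0],[[0.001,0.034,-0.003],0],[[0.004,0.043,-0.003],0],[[0.006,0.052,-0.003],0]]'
```

```text
clock: 2.4
tcp_pos: [0.4394, 0.0035, 0.0981]
orientation: [-0.001, 0.004, 1.0, -0.005]
wrist_force: [2.1, -2.6, 0.3]
finger_gap: 0.0001
```

```bash
python3 -m inch '[[[0.002,0.010,0],0],[[0.001,0.019,0],0],[[-0.001,0.029,0],0],[[-0.004,0.038,0],0],[[-0.009,0.046,0],0]]'
```

```text
clock: 2.82
tcp_pos: [0.4483, 0.0505, 0.0976]
orientation: [-0.001, 0.004, 1.0, -0.005]
wrist_force: [0.2, -3.3, -0.4]
finger_gap: 0.0
```

```bash
python3 -m inch '[[[-0.006,0.007,0],0],[[-0.013,0.014,0],0],[[-0.020,0.020,0],0],[[-0.024,0.021,0],0],[[-0.026,0.022,0],0]]'
```

```text
clock: 3.23
tcp_pos: [0.4726, 0.0732, 0.0965]
orientation: [-0.004, 0.003, 1.0, -0.005]
wrist_force: [-10.3, -2.0, 7.2]
finger_gap: -0.0001
```

```bash
python3 -m inch '[[[-0.002,0,0],0],[[-0.003,0,0],0]]'
python3 - <<'E'
from h import *
c=cam('wrist');save(c,'w2.png');import pickle;pickle.dump(c,open('w2.pkl','wb'))
E
```

```text
clock: 3.4
tcp_pos: [0.4725, 0.0734, 0.0958]
orientation: [-0.007, 0.003, 1.0, -0.004]
wrist_force: [-11.4, -1.7, 9.5]
finger_gap: 0.0001
```

View pics/w2.png

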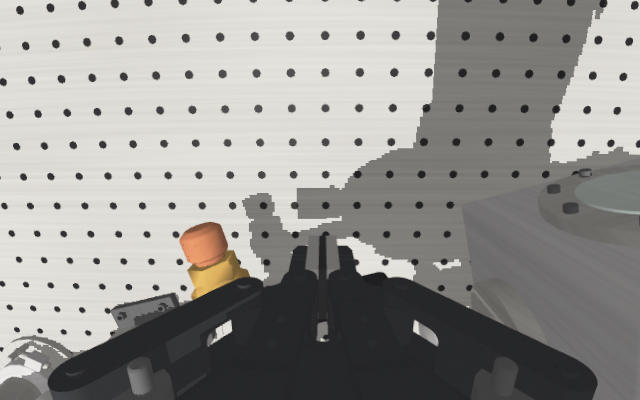

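The lever is now behind the fingers with its tip showing at (375,278). The tool has stopped advancing, so the lever seems to be at its stop. I'll back off, lift, and check from above.

```bash
python3 -m inch '[[[0.02,0,0],0],[[0.04,0,0],0],[[0.04,0,-0.04],0],[[0.04,0,-0.08],0],[[0.04,0,-0.12],0]]'; python3 -m inch '[[[0.03,-0.01,-0.03],0],[[0.03,-0.03,-0.05],0],[[0.03,-0.03,-0.05],0]]' 0
python3 - <<'E'
from h import *
c=cam('top');im=c['image'][170:290,230:430,::-1];cv2.imwrite('pics/t3.png',cv2.resize(im,None,fx=4,fy=4,interpolation=cv2.INTER_CUBIC))
import pickle;pickle.dump(c,open('t3.pkl','wb'))
E
```

```text
clock: 3.87
tcp_pos: [0.4329, 0.0751, 0.217]
orientation: [-0.009, 0.003, 1.0, -0.004]
wrist_force: [0.8, -0.0, 0.7]
finger_gap: 0.0002
clock: 4.12
tcp_pos: [0.4057, 0.0443, 0.2728]
orientation: [-0.004, 0.003, 1.0, -0.004]
wrist_force: [1.2, -0.3, -0.2]
finger_gap: 0.0356
```

View pics/t3.png

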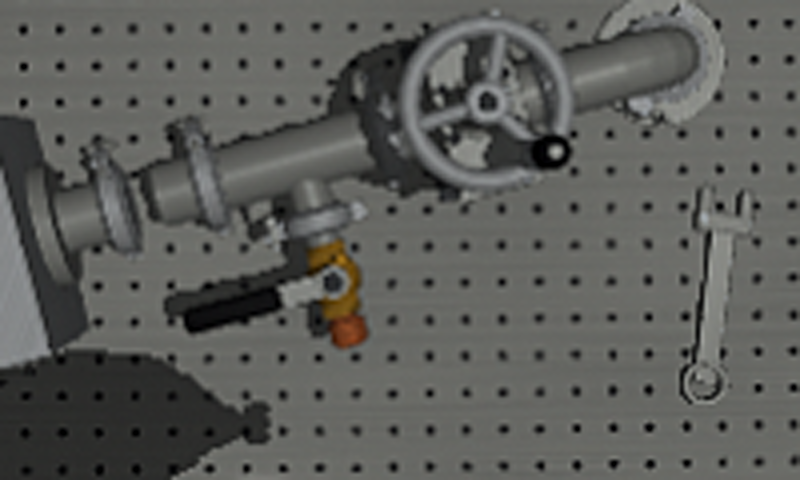

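The lever runs from the spindle (333,282) to its tip (190,320). That is parallel to the main line (14.9° against 14.5°), so the vent is shut. The wheel hub is at crop (487,102) and the crank top at (551,152). I'll move above the crank for a near look.

```bash
python3 -m inch '[[[-0.02,-0.027,-0.025],0],[[-0.045,-0.054,-0.045],0],[[-0.07,-0.081,-0.045],0],[[-0.1,-0.108,-0.045],0],[[-0.125,-0.135,-0.045],0]]'
python3 - <<'E'
from h import *
import pickle
c=pickle.load(open('t3.pkl','rb'))
h=atz(c,351.75,195.5,.207);k=atz(c,367.75,208,.254);print(h,k,np.linalg.norm((h-k)[:2]))
c=cam('wrist');save(c,'w4.png');pickle.dump(c,open('w4.pkl','wb'))
E
```

```text
clock: 4.58
tcp_pos: [0.5324, -0.0917, 0.314]
orientation: [-0.005, 0.004, 1.0, -0.003]
wrist_force: [0.7, 0.6, 0.3]
finger_gap: 0.0853
[ 0.61436515 -0.07474192  0.207     ] [ 0.58598601 -0.1040485   0.254     ] 0.04079523550553533
```

View pics/w4.png

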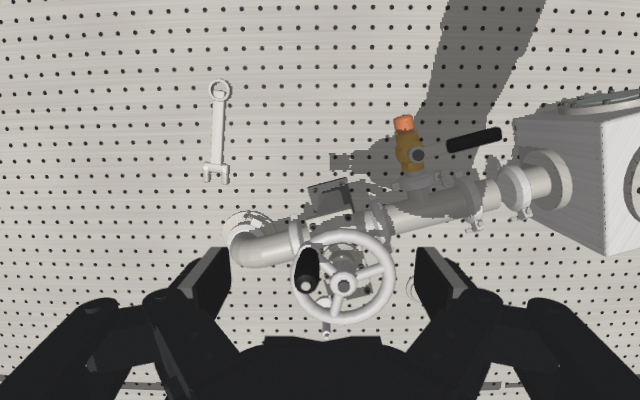

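The wrist view shows the crank top at (306,286), the hub at (343,286) and the wheel rim about (344,277). The shut lever lies parallel to the line.

Run:
```python
from h import *
import pickle
c=pickle.load(open('w4.pkl','rb'))
print(atz(c,306,286,.254),atd(c,306,286),atz(c,343.5,286.5,.209),atd(c,343,286))
print(env.get_state()['tcp_pos'])
```

```text
[ 0.58821363 -0.10513046  0.254     ] [ 0.58716809 -0.10501305  0.25575825] [ 0.61563042 -0.07428821  0.209     ] [ 0.61441429 -0.07482514  0.21018292]
[ 0.53631414 -0.09653717  0.31157692]
```

```bash
python3 -m inch '[[[-0.03,-0.004,0],0],[[-0.051,-0.008,0.01],0],[[-0.051,-0.008,0.04],0],[[-0.051,-0.008,0.07],0],[[-0.051,-0.008,0.095],0]]' 0; python3 -m inch '[[[0,0,0],0],[[0,0,0],0],[[0,0,0],0]]'
```

```text
clock: 5.05
tcp_pos: [0.5864, -0.1051, 0.2121]
orientation: [-0.006, 0.005, 1.0, -0.003]
wrist_force: [-0.0, -0.3, 0.4]
finger_gap: 0.0853
clock: 5.3
tcp_pos: [0.5867, -0.1048, 0.2123]
orientation: [-0.006, 0.005, 1.0, -0.003]
wrist_force: [0.6, -0.2, 0.7]
finger_gap: 0.0855
```

```bash
python3 -m inch '[[[0,0,-0.005],0],[[0,0,-0.005],0],[[0,0,-0.005],0],[[0,0,-0.005],0],[[0,0,-0.005],0]]' 1 40; python3 -m inch '[[[0,0,0],0],[[0,0,0],0],[[0,0,0],0]]';python3 - <<'E'
from h import *
p=np.array([.615,-.0745])
for t in range(227,600,15):
    print(t,[round(float(v),4) for v in (p+.042*np.array([np.cos(np.radians(t)),np.sin(np.radians(t))]))])
E
```

```text
clock: 5.72
tcp_pos: [0.5871, -0.1048, 0.2181]
orientation: [-0.006, 0.005, 1.0, -0.003]
wrist_force: [-0.3, 0.4, 0.0]
finger_gap: 0.0256
clock: 5.97
tcp_pos: [0.587, -0.1048, 0.2182]
orientation: [-0.006, 0.005, 1.0, -0.003]
wrist_force: [-0.3, 0.2, 0.5]
finger_gap: 0.0183
227 [0.5864, -0.1052]
242 [0.5953, -0.1116]
257 [0.6056, -0.1154]
272 [0.6165, -0.1165]
287 [0.6273, -0.1147]
302 [0.6373, -0.1101]
317 [0.6457, -0.1031]
332 [0.6521, -0.0942]
347 [0.6559, -0.0839]
362 [0.657, -0.073]
377 [0.6552, -0.0622]
392 [0.6506, -0.0522]
407 [0.6436, -0.0438]
422 [0.6347, -0.0374]
437 [0.6244, -0.0336]
452 [0.6135, -0.0325]
467 [0.6027, -0.0343]
482 [0.5927, -0.0389]
497 [0.5843, -0.0459]
512 [0.5779, -0.0548]
527 [0.5741, -0.0651]
542 [0.573, -0.076]
557 [0.5748, -0.0868]
572 [0.5794, -0.0968]
587 [0.5864, -0.1052]
```

```bash
python3 -m inch '[[[-0.0083,-0.0068,0],0],[[-0.0186,-0.0106,0],0],[[-0.0295,-0.0117,0],0],[[-0.0403,-0.0099,0],0],[[-0.0503,-0.0053,0],0]]'
```

```text
clock: 6.38
tcp_pos: [0.636, -0.1105, 0.2182]
orientation: [-0.007, 0.006, 1.0, -0.003]
wrist_force: [-6.7, 2.2, 7.3]
finger_gap: 0.0189
```

```bash
cat > nxt.py <<'E'
import sys,os
from h import *
s=env.get_state();P=np.array(s['tcp_pos']);open('log.txt','a').write('%f %f\n'%(P[0],P[1]))
L=np.loadtxt('log.txt',ndmin=2);C=np.array([.615,-.0745])
if len(L)>=5:
    x=np.linalg.lstsq(np.c_[2*L,np.ones(len(L))],(L**2).sum(1),rcond=None)[0];print('fit',x[:2],np.sqrt(x[2]+x[:2]@x[:2]))
if len(sys.argv)>2: C=np.array([float(v) for v in sys.argv[2].split(',')])
q=s['orientation'];M=Ro.from_quat([q[1],q[2],q[3],q[0]])
a=np.arctan2(P[1]-C[1],P[0]-C[0]);print('ang',np.degrees(a).round(1),'r',np.hypot(*(P[:2]-C)).round(4),'F',s['wrist_force'].round(1))
for k in range(1,6):
    b=a+np.radians(k*float(sys.argv[1]));g=np.array([C[0]+.042*np.cos(b),C[1]+.042*np.sin(b),.218]);print(M.inv().apply(g-P).round(4).tolist())
E
echo ".587 -.1048">log.txt; python3 nxt.py 24
```

```text
ang -59.7 r 0.0417 F [-6.7  2.2  7.3]
[-0.0129, 0.0116, -0.0001]
[-0.0198, 0.0277, -0.0003]
[-0.0195, 0.0452, -0.0004]
[-0.0121, 0.061, -0.0003]
[0.001, 0.0725, -0.0002]
```

```bash
python3 -m inch '[[[-0.013,0.0116,0],0],[[-0.02,0.0277,0],0],[[-0.0195,0.0452,0],0],[[-0.012,0.061,0],0],[[0.001,0.0725,0],0]]'; python3 nxt.py 24
```

```text
clock: 6.8
tcp_pos: [0.6385, -0.0386, 0.2182]
orientation: [-0.005, 0.006, 1.0, -0.004]
wrist_force: [2.3, -7.8, 1.9]
finger_gap: 0.0185
ang 56.8 r 0.0429 F [ 2.3 -7.8  1.9]
[0.0168, 0.0054, 0.0003]
[0.0343, 0.0043, 0.0005]
[0.0498, -0.0038, 0.0007]
[0.0606, -0.0174, 0.0009]
[0.065, -0.0343, 0.0011]
```

```bash
python3 -m inch '[[[0.0168,0.0054,0],0],[[0.0343,0.0043,0],0],[[0.05,-0.004,0],0],[[0.0606,-0.0174,0.001],0],[[0.065,-0.0343,0.001],0]]'; python3 nxt.py 24
```

```text
clock: 7.22
tcp_pos: [0.5732, -0.0701, 0.2183]
orientation: [-0.003, 0.005, 1.0, -0.002]
wrist_force: [10.4, 4.9, -6.3]
finger_gap: 0.0187
ang 174.0 r 0.042 F [10.4  4.9 -6.3]
[-0.002, -0.0173, 0.0004]
[-0.0109, -0.0324, 0.0004]
[-0.0251, -0.0425, 0.0003]
[-0.0422, -0.046, 0.0002]
[-0.0593, -0.0422, 0.0001]
```

```bash
python3 -m inch '[[[-0.002,-0.0173,0],0],[[-0.011,-0.0324,0],0],[[-0.025,-0.0425,0],0],[[-0.042,-0.046,0],0],[[-0.0593,-0.0422,0],0]]'; python3 nxt.py 24
```

```text
clock: 7.63
tcp_pos: [0.6304, -0.1133, 0.2181]
orientation: [-0.005, 0.005, 1.0, -0.002]
wrist_force: [-8.3, 5.2, 7.9]
finger_gap: 0.0186
fit [ 0.61534136 -0.07377844] 0.042170915224739286
ang -68.3 r 0.0417 F [-8.3  5.2  7.9]
[-0.0145, 0.0096, -0.0001]
[-0.0237, 0.0244, -0.0002]
[-0.0261, 0.0417, -0.0003]
[-0.0212, 0.0585, -0.0003]
[-0.0099, 0.0718, -0.0002]
```

```bash
python3 -m inch '[[[-0.0145,0.0096,0],0],[[-0.0237,0.0244,0],0],[[-0.026,0.0417,0],0],[[-0.021,0.0585,0],0],[[-0.01,0.0718,0],0]]'; python3 nxt.py 18
```

```text
clock: 8.05
tcp_pos: [0.6437, -0.0426, 0.2182]
orientation: [-0.003, 0.006, 1.0, -0.003]
wrist_force: [0.8, -7.3, 2.5]
finger_gap: 0.0184
fit [ 0.61533714 -0.073784  ] 0.04216641055636955
ang 48.1 r 0.0429 F [ 0.8 -7.3  2.5]
[0.0117, 0.0063, 0.0003]
[0.0245, 0.0096, 0.0003]
[0.0376, 0.0087, 0.0004]
[0.0498, 0.0038, 0.0005]
[0.0599, -0.0046, 0.0006]
```

```bash
python3 -m inch '[[[0.0117,0.0063,0],0],[[0.0245,0.0096,0],0],[[0.0376,0.0087,0],0],[[0.05,0.004,0],0],[[0.06,-0.0046,0.0005],0]]'; python3 nxt.py 9
```

```text
clock: 8.47
tcp_pos: [0.5845, -0.0452, 0.2183]
orientation: [-0.002, 0.005, 1.0, -0.002]
wrist_force: [6.1, 1.4, -1.7]
finger_gap: 0.0188
fit [ 0.61536057 -0.07380335] 0.042152244789934415
ang 136.2 r 0.0423 F [ 6.1  1.4 -1.7]
[0.0039, -0.0053, 0.0003]
[0.0072, -0.0111, 0.0003]
[0.0095, -0.0172, 0.0004]
[0.0108, -0.0237, 0.0004]
[0.0112, -0.0303, 0.0004]
```

```bash
python3 -m inch '[[[0.0039,-0.0053,0],0],[[0.0072,-0.011,0],0],[[0.0095,-0.0172,0],0]]'; python3 nxt.py 7
```

```text
clock: 8.72
tcp_pos: [0.5751, -0.0616, 0.2183]
orientation: [-0.001, 0.005, 1.0, -0.001]
wrist_force: [3.0, 3.8, -2.4]
finger_gap: 0.0184
fit [ 0.61538088 -0.07380949] 0.04214324396824136
ang 162.0 r 0.0419 F [ 3.   3.8 -2.4]
[0.0013, -0.005, 0.0003]
[0.0019, -0.01, 0.0003]
[0.0019, -0.0152, 0.0003]
[0.0013, -0.0203, 0.0003]
[0.0001, -0.0252, 0.0003]
```

```bash
python3 -m inch '[[[0.0013,-0.005,0],0],[[0.0019,-0.01,0],0],[[0.0019,-0.0152,0],0],[[0.0013,-0.0203,0],0],[[0,-0.0252,0],0]]'; python3 nxt.py 7
```

```text
clock: 9.13
tcp_pos: [0.5751, -0.0861, 0.2182]
orientation: [-0.001, 0.004, 1.0, -0.0]
wrist_force: [2.5, 5.7, -0.2]
finger_gap: 0.0184
fit [ 0.6153845  -0.07380804] 0.04214167641966868
ang -163.7 r 0.0416 F [ 2.5  5.7 -0.2]
[-0.0014, -0.0049, 0.0002]
[-0.0037, -0.0095, 0.0002]
[-0.0066, -0.0137, 0.0002]
[-0.01, -0.0176, 0.0002]
[-0.0138, -0.021, 0.0002]
```

```bash
python3 -m inch '[[[-0.0014,-0.005,0],0],[[-0.0037,-0.0095,0],0],[[-0.0066,-0.0137,0],0],[[-0.01,-0.0176,0],0],[[-0.0138,-0.021,0],0]]'; python3 nxt.py 7
```

```text
clock: 9.55
tcp_pos: [0.5883, -0.1061, 0.2182]
orientation: [-0.002, 0.004, 1.0, 0.001]
wrist_force: [-0.2, 7.2, 2.4]
finger_gap: 0.0185
fit [ 0.61538345 -0.07381024] 0.04214270585455863
ang -130.1 r 0.0414 F [-0.2  7.2  2.4]
[-0.0037, -0.0035, 0.0002]
[-0.0082, -0.006, 0.0002]
[-0.013, -0.0079, 0.0001]
[-0.0179, -0.0093, 0.0001]
[-0.023, -0.01, 0.0001]
```

```bash
python3 -m inch '[[[-0.0037,-0.0035,0],0],[[-0.0082,-0.006,0],0],[[-0.013,-0.008,0],0],[[-0.018,-0.0093,0],0],[[-0.023,-0.01,0],0]]'; python3 nxt.py 7
```

```text
clock: 9.97
tcp_pos: [0.6099, -0.1156, 0.2182]
orientation: [-0.003, 0.004, 1.0, 0.002]
wrist_force: [-5.0, 5.5, 4.4]
finger_gap: 0.0191
fit [ 0.61538217 -0.07380508] 0.042140250698095336
ang -97.1 r 0.0414 F [-5.   5.5  4.4]
[-0.005, -0.0009, 0.0002]
[-0.0102, -0.0006, 0.0001]
[-0.0152, 0.0004, 0.0001]
[-0.0201, 0.002, 0.0001]
[-0.0247, 0.0041, 0.0]
```

```bash
python3 -m inch '[[[-0.005,-0.001,0],0],[[-0.01,-0.0006,0],0],[[-0.0152,0.0004,0],0],[[-0.02,0.002,0],0],[[-0.0247,0.004,0],0]]'; python3 nxt.py 7
```

```text
clock: 10.38
tcp_pos: [0.6328, -0.1121, 0.2182]
orientation: [-0.005, 0.004, 1.0, 0.002]
wrist_force: [-5.3, 2.0, 4.8]
finger_gap: 0.0184
fit [ 0.6153716  -0.07379548] 0.042132984870354565
ang -64.6 r 0.0416 F [-5.3  2.   4.8]
[-0.0047, 0.0021, 0.0002]
[-0.0088, 0.0052, 0.0001]
[-0.0125, 0.0087, 0.0001]
[-0.0158, 0.0126, 0.0001]
[-0.0185, 0.017, 0.0001]
```

```bash
python3 -m inch '[[[-0.0047,0.002,0],0],[[-0.0088,0.005,0],0],[[-0.0125,0.0087,0],0],[[-0.0158,0.0126,0],0],[[-0.0185,0.017,0],0]]'; python3 nxt.py 7
```

```text
clock: 10.8
tcp_pos: [0.6392, -0.1095, 0.2181]
orientation: [-0.018, 0.009, 1.0, -0.012]
wrist_force: [-35.5, -52.2, 9.9]
finger_gap: 0.0186
fit [ 0.6154695  -0.07385872] 0.042192888344801865
ang -55.4 r 0.0426 F [-35.5 -52.2   9.9]
[-0.0036, 0.0037, -0.0001]
[-0.0072, 0.0074, -0.0003]
[-0.0103, 0.0115, -0.0005]
[-0.0128, 0.0159, -0.0007]
[-0.0148, 0.0207, -0.0009]
```

The end stop is felt at about −56°, with force jumping to 63 N and the tool stalled. I'll add one short confirming push, then turn back a quarter turn.

```bash
python3 -m inch '[[[-0.003,0.004,0],0],[[-0.003,0.004,0],0]]'; python3 nxt.py -18 .6154,-.0739
```

```text
clock: 10.97
tcp_pos: [0.6387, -0.1108, 0.2182]
orientation: [-0.022, 0.012, 1.0, -0.016]
wrist_force: [-11.9, -13.1, 5.6]
finger_gap: 0.0186
fit [ 0.61561202 -0.07395941] 0.042280274814656155
ang -57.7 r 0.0436 F [-11.9 -13.1   5.6]
[0.0128, -0.0041, 0.0008]
[0.0259, -0.0056, 0.0015]
[0.0387, -0.003, 0.0019]
[0.0502, 0.0035, 0.0022]
[0.0591, 0.0132, 0.0023]
```

```bash
python3 -m inch '[[[0.0128,-0.004,0.001],0],[[0.026,-0.0056,0.0015],0],[[0.0387,-0.003,0.002],0],[[0.05,0.0035,0.002],0],[[0.059,0.013,0.0023],0]]'; python3 -m inch '[[[0,0,0],0],[[0,0,0],0]]' ; python3 nxt.py -2 .6154,-.0739
```

```text
clock: 11.38
tcp_pos: [0.5828, -0.0965, 0.2182]
orientation: [-0.018, 0.012, 1.0, -0.015]
wrist_force: [14.6, 3.5, -5.8]
finger_gap: 0.0182
clock: 11.55
tcp_pos: [0.5825, -0.0953, 0.2182]
orientation: [-0.018, 0.011, 1.0, -0.014]
wrist_force: [0.0, 4.5, -0.1]
finger_gap: 0.0186
fit [ 0.6159057  -0.07384078] 0.04217987748462911
ang -147.0 r 0.0392 F [ 0.   4.5 -0.1]
[0.0031, -0.0003, 0.0003]
[0.0038, 0.0009, 0.0003]
[0.0046, 0.0022, 0.0003]
[0.0052, 0.0035, 0.0003]
[0.0059, 0.0048, 0.0003]
```

```bash
python3 -m inch '[[[0,0,0],0],[[0,0,0],0],[[0,0,0],0],[[0,0,0],0],[[0,0,0],0]]' 0; python3 -m inch '[[[0,0,-0.03],0],[[0,0,-0.06],0],[[0,0,-0.09],0],[[0.03,0,-0.1],0],[[0.06,0,-0.1],0]]'; python3 -m inch '[[[0.03,0.03,0],0],[[0.06,0.06,0],0],[[0.08,0.08,0],0],[[0.08,0.08,0],0]]'
python3 - <<'E'
from h import *
import pickle
c=cam('top');im=c['image'][120:290,230:430,::-1];cv2.imwrite('pics/t5.png',cv2.resize(im,None,fx=3.5,fy=3.5,interpolation=cv2.INTER_CUBIC))
pickle.dump(c,open('t5.pkl','wb'))
E
```

```text
clock: 11.97
tcp_pos: [0.5826, -0.0959, 0.2181]
orientation: [-0.019, 0.012, 1.0, -0.014]
wrist_force: [0.8, 0.0, 0.6]
finger_gap: 0.0774
clock: 12.38
tcp_pos: [0.5285, -0.0926, 0.3228]
orientation: [-0.016, 0.012, 1.0, -0.015]
wrist_force: [-0.1, -0.1, 0.3]
finger_gap: 0.0852
clock: 12.72
tcp_pos: [0.4466, -0.008, 0.3242]
orientation: [-0.016, 0.01, 1.0, -0.015]
wrist_force: [-0.1, -0.7, 0.5]
finger_gap: 0.0854
```

View pics/t5.png

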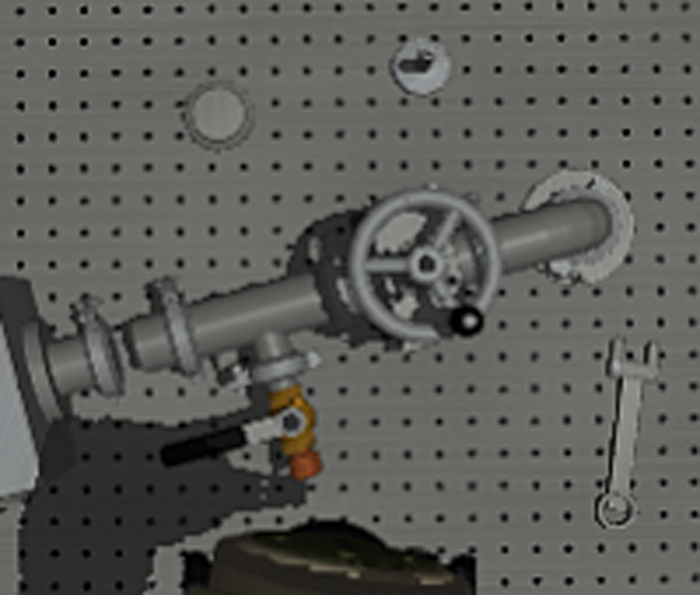

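The lever is still shut and the blank, post and wrench have not visibly moved. The hub is at crop (427,263) and the crank top at (466,320). I'll work out the crank angle before handing in.

Run:
```python
from h import *
import pickle
c=pickle.load(open('t5.pkl','rb'))
C=np.array([.6154,-.0739]);k=atz(c,230+466/3.5,120+320/3.5,.254)[:2]
print(k,np.degrees(np.arctan2(*(k-C)[::-1])),np.linalg.norm(k-C))
```

```text
[ 0.57885967 -0.0942299 ] -150.90980134422057 0.0418150738831837
```

```bash
python3 -c "
from h import *
print(env.hand_in(), env.get_state()['clock'])"
```

```text
the job is handed in; nothing more can be done
the job is handed in; nothing more can be done
```

I shut the vent, wound the gate valve open to its end stop, turned it back about a quarter turn, let go and handed the job in at about 13 s. No verdict was reported.

- **Vent:** I pushed the lever clockwise with the shut fingers until it stopped moving at about 11 N. The top view shows it parallel to the main line, 14.9° against 14.5°, which fits fully shut.
- **Handwheel:** I wound it about 2.2 turns counterclockwise until the force jumped from about 7 N to 63 N and the tool stalled near −57°. I took this as the end stop. A short extra push gave no further movement.
- **Quarter turn back:** The last picture puts the crank at −151°, about 94° back from the stop. The arm's own reading was −147°. The two disagree by 4°, because the tool had tilted about 2.5° against the stop, but both are well within the 30° allowed.
- **Loose things and gripper:** The blank, post and wrench look where they were, judged by eye from the top view. The gripper is open, clear of everything, and the wrist force is near zero.

One slip: a stray extra move early on, in free air, shifted the arm by about 2 cm and touched nothing.

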